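# Square up a tube offcut in the corner of a fit-up fence

## Robot

A 6-joint arm with a two-finger parallel gripper is mounted at the origin on a cart in front of the work surface, level with it; the furniture and walls round the work are solid. World frame = base frame: x ahead of the robot, y to its left, z up, the work surface at z = 0. Lengths are in m, angles in rad, forces in N, time in s.
With the tool pointing down it reaches from about 0.4 to 0.825 m from the base axis. Payload 7 kg.
Tool frame: the origin (TCP) lies at the very end of the fingers, on their centre line; the grasp point (between the pads) lies 19 mm behind it; z points along the fingers, y is the direction in which the jaws open and shut (so a half turn about z gives the same grasp; the last joint's range is limited). The gripper opens to 88 mm and grips with 3 to 60 N. Pads are 19 mm wide; open, the fingers measure 130 mm over their backs; the gripper's body (78 mm by 193 mm) begins 47 mm behind the grasp point.
Start: joints at [-0.965, 0.359, 0.012, 0, -1.224, -0.288], TCP at [0.211, -0.641, 0.227] pointing down, gripper open.
Joint ranges: [-3.07, 3.07], [-1.43, 2.12], [-1.02, 1.25], [-3.03, 1.67], [-3.05, -0], [-3.03, 3.03]. Speed limits (rad/s): [2.39, 2.39, 3.01, 3.14, 3.14, 3.14].

## Interface

Orientations are given as [roll, pitch, yaw] about the fixed x, y, z axes, in that order (R = Rz(yaw) Ry(pitch) Rx(roll)).
In Python, from station import arm, eyes, job, outline_of gives the robot as it stands.
- The arm moves only by the tool apply_moves, never from a script. Its argument "moves" is a list of rows, each a list of 5 numbers: the opening, from -1 (shut) to 1 (fully open), then the shift along the tool's x, y, z in m, then the turn about the tool's z in rad. A call has 1 to 12 rows; each row shifts and turns the commanded pose from where the row before left it, along the tool's axes as they then stand; what a row does not reach is not made up. A row lasts 1/12 s, in which the tool goes at most 41.7 mm and 7.16 degrees, less where a joint would pass 70% of its speed; a pose out of reach is approached as far as the arm can. A call with a gripper value outside its range is refused whole. The fingers move at their own pace and stop on an object; "newtons" is the grip in N (left out, the last holds). Time passes only in rows, so rows that do not move let the fingers close. It gives the time, the measured TCP pose, the force and the opening at its end, in the units of the state.
- arm.get_state(): the state, without advancing time (a new reading comes with each control period).
- eyes.grab_frame(name): name is "scene" or "top"; returns a dict with "color" (480x640x3 uint8, red, green, blue), "z_map" (480x640 float32, m along the optical axis (not along the pixel's ray), 0 where there is no reading), "camera_matrix" (3x3 intrinsics, pixels), "k1" (the pictures are not rectified: a ray, as slopes to the right and down, at radius r is drawn at 1 + k1 r^2 times it, then the intrinsics apply), "extrinsics" (4x4, takes a point from camera to world coordinates). Camera axes: x right, y up, looking along -z (the intrinsics and any distortion apply to the point x, -y, -z); pixel columns grow to the right and rows downward; lengths in m; the calibration is good to about 2 mm. A picture is of the moment at which its call begins.
- job.job_done(): hands the job in, once; it reports no verdict.
Trained networks look in a picture, given as the dict that the camera call returned (one of the last four; its "shot" number tells which), for a name from the list of things; names that differ only in an ending like _2 or _b are one class to them, and where a whole thing is asked for, a point or a joint stands for the part that bears it (a point fixed in the world has none). Each returns a list of dicts, best first, with "score" (0 to 1); they miss things now and then, are a little off and sometimes report something else, mostly with a low value. They report only what shows in the picture. A call takes as long as a camera call. They do not tell look-alikes from the thing itself.
- outline_of(label, picture): "region" (480x640 bool, what is visible of it) and "extent" ([left, top, right, bottom] in pixels, round what is visible of it).
The state is a dict: "t": time; "q": joint angles; "qd": joint speeds; "joint_efforts": joint torques, N m; "eef_pos": TCP position; "ee_rot": TCP orientation; "force": force on the tool from outside, world axes, zero at the start; "moment": the same for the moment, N m; "width": finger opening in m.
Only numpy, scipy, OpenCV 4.12 (cv2) and the standard library are available. Lean on these libraries where they do the work, as an engineer would, in place of code of your own. Each camera call takes 0.05 s, during which the arm holds its last target.

## Task

Get the short square tube ready for tacking: push it along the table with the fingertips until it lies with its long side flush against the upright face of the aluminium rail and its end touching the inner side of the yellow stop block, not the grey one. Only push it: do not pinch it, straddle it with the fingers or lift it off the table. Leave the other loose things where they are.

Things in the scene. Friction and masses are not known exactly. Their poses are not given: they have to be found in the camera images.
- tube_mid (a point): centre of the short dark square tube, 35 mm wide (its x), 85 mm long (its y), 35 mm tall, about 0.2 kg, lying loose on the table between the two stops' lines and in front of the rail. The point lies half-way up, 17.5 mm above the table when it lies flat; its orientation is that of the tube, y along the tube, z up. It starts turned at most about 25 degrees from the rail's line
- tube: the same tube; origin at the centre of its underside, same axes
- rail: aluminium angle 360 mm long (its y), 40 mm tall, bolted to the table; cannot move. Its origin is at table height at mid-length, on the working face, which is the plane x = 0 of its frame and looks to its -x (roughly towards the robot); the foot with bolts lies behind, to x = +52 mm. z is up
- yellow_stop: yellow stop block fixed in front of the rail near one of its ends (left or right, it varies): 60 mm out from the rail (its x), 24 mm wide along the rail (its y), 30 mm tall, with two screw heads 4 mm higher on top. Origin at the centre of its underside, 32 mm in front of the rail's face, axes parallel to the rail's. Its inner side, the one nearer the middle of the rail, is 12 mm from its origin along y
- grey_stop: grey stop block of the same size and axes at the other end of the rail; fixed, not used in this job
- nut: hexagon nut, 27 x 31 x 15 mm; a bystander, to be left alone; origin at the centre of its underside
- bar: dark square bar offcut, 16 x 95 x 16 mm, lying along its y axis; a bystander, to be left alone; origin at the centre of its underside
- nozzle: copper-coloured gas nozzle, 25 x 68 x 25 mm, lying along its y axis; a bystander, to be left alone; origin at the centre of its underside
- round_tube: short dark round tube, 42 mm across, 48 mm tall, standing on end; a bystander, to be left alone; origin at the centre of its underside
- pliers: pliers with red grips, 58 x 199 x 18 mm, lying along the y axis; a bystander, to be left alone; origin at the centre of its underside
There are look-alikes about, which are no part of the job. Leave any pink look-alike of the tube alone.

How it is judged:
By the outcome, as a careful person would: the job done as asked, in the order asked, and still so for the second after the job is handed in, with the robot touching nothing.
It also fails if it takes over 38 s, if anything falls off the work surface, if the arm or the gripper's body presses on something with over 40 N, if the wrist force passes 120 N, or if a joint passes its speed limit or range.

## Working session

There is one attempt and no reset: what is moved stays moved. The work goes in short steps, Python scripts to look and compute and a tool call to move; the robot and the scene stay as the last step left them, time stands still between calls to the robot, and variables do not carry over. Pictures are saved under pics/ and viewed, and the job is handed in when it is done.

Besides the shell and the picture viewer there is one more tool, called after "Emit:" as name([rows], argument=value, ...), one row to a line, values as JSON. apply_moves: Moves the arm, as the interface text tells. Its arguments: {"type":"object","properties":{"moves":{"type":"array","items":{"type":"array","items":{"type":"number"}}},"newtons":{"type":"number"}},"required":["moves"]}

```bash
ls; mkdir -p pics; cat > h.py <<'E'
import numpy as np, cv2, pickle
from station import arm, eyes, job, outline_of
def save(f,n,s=1): cv2.imwrite('pics/'+n+'.png',f['color'][:,:,::-1])
def pts(f,region=None):
    z=f['z_map']; K=f['camera_matrix']; k=f['k1']
    v,u=np.nonzero((z>0) if region is None else (region&(z>0)))
    p=np.stack([u,v],1).astype(np.float64)
    d=np.array([k,0,0,0,0],float)
    # forward model: drawn = s*(1+k r^2) = opencv k1
    s=cv2.undistortPoints(p[:,None],K,d)[:,0]
    zz=z[v,u]
    P=np.stack([s[:,0]*zz,-s[:,1]*zz,-zz],1)
    E=f['extrinsics']
    return P@E[:3,:3].T+E[:3,3],u,v
E
python3 - <<'E'
from h import *
s=arm.get_state(); print(s)
for n in ['scene','top']:
    f=eyes.grab_frame(n); save(f,n+'0'); pickle.dump(f,open(n+'0.pkl','wb')); print(n,f['k1'],f['extrinsics'].round(3).tolist())
    for l in ['tube','rail','yellow_stop','grey_stop','nut','bar','nozzle','round_tube','pliers']:
        for r in outline_of(l,f)[:3]:
            P,u,v=pts(f,r['region'])
            if len(P): 
                print(l,round(r['score'],2),r['extent'],len(P),np.median(P,0).round(3),P.min(0).round(3),P.max(0).round(3))
E
```

```text
pics
{'t': 0.0, 'q': array([-9.64899535e-01,  3.59397531e-01,  1.10966801e-02, -3.34958187e-04,
       -1.22404908e+00, -2.88116832e-01]), 'qd': array([ 2.01610791e-05,  3.79795254e-04, -5.56831552e-04, -1.58198170e-03,
        5.46535750e-05,  8.01995618e-04]), 'joint_efforts': array([-1.44930429e-03, -5.82712913e+01,  2.93066275e+01,  6.99723288e+00,
        7.10776090e-03, -1.41165874e-04]), 'eef_pos': array([ 0.21075931, -0.64077902,  0.22563497]), 'ee_rot': array([ 3.14001361e+00, -1.39589154e-04, -2.82392666e+00]), 'force': array([-0.73686101, -0.1625014 ,  0.08671318]), 'moment': array([-0.01109172,  0.00138187,  0.0058403 ]), 'width': 0.08749808145279911}
scene 0.03573940874815705 [[-0.62, 0.467, -0.63, -0.138], [-0.784, -0.354, 0.509, 0.62], [0.015, 0.81, 0.586, 0.638], [0.0, 0.0, 0.0, 1.0]]
tube 0.9 [241.2, 210.9, 259.7, 246.5] 448 [0.661 0.207 0.032] [ 0.626  0.172 -0.006] [0.755 0.237 0.036]
tube 0.59 [319.4, 247.1, 366.5, 272.3] 831 [0.428 0.11  0.029] [ 0.402  0.061 -0.003] [0.47  0.148 0.036]
tube 0.46 [436.5, 204.1, 445.2, 211.1] 85 [ 0.469 -0.267  0.01 ] [ 0.457 -0.2
[... 1693 characters left out ...]
.007] [0.466 0.15  0.04 ]
yellow_stop 0.51 [254.5, 232.0, 266.7, 260.6] 312 [0.509 0.239 0.029] [ 0.478  0.227 -0.005] [0.539 0.254 0.037]
grey_stop 0.58 [377.8, 241.7, 387.4, 266.9] 296 [ 0.49  -0.046  0.029] [ 0.462 -0.061  0.001] [ 0.521 -0.034  0.04 ]
bar 0.66 [421.4, 240.0, 465.0, 245.3] 282 [ 0.52  -0.197  0.015] [ 0.508 -0.244 -0.004] [ 0.534 -0.149  0.022]
nozzle 0.53 [488.5, 193.1, 520.1, 213.2] 291 [ 0.611 -0.333  0.02 ] [ 0.59  -0.368 -0.005] [ 0.632 -0.3    0.029]
round_tube 0.64 [157.5, 193.6, 176.7, 209.3] 337 [0.609 0.465 0.023] [ 0.586  0.438 -0.003] [0.625 0.48  0.053]
pliers 0.84 [124.8, 253.8, 208.5, 281.1] 970 [0.46  0.458 0.011] [ 0.425  0.368 -0.696] [0.48  0.82  0.022]
```

```bash
python3 - <<'E'
from h import *
for n in ['scene','top']:
    f=pickle.load(open(n+'0.pkl','rb')); c=f['color'][150:380,100:560] if n=='scene' else f['color'][150:350,110:550]
    cv2.imwrite('pics/%s0c.png'%n,cv2.resize(c[:,:,::-1],(800,int(800*c.shape[0]/c.shape[1])),interpolation=cv2.INTER_CUBIC))
E
```

```text
(no output)
```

View pics/scene0.png

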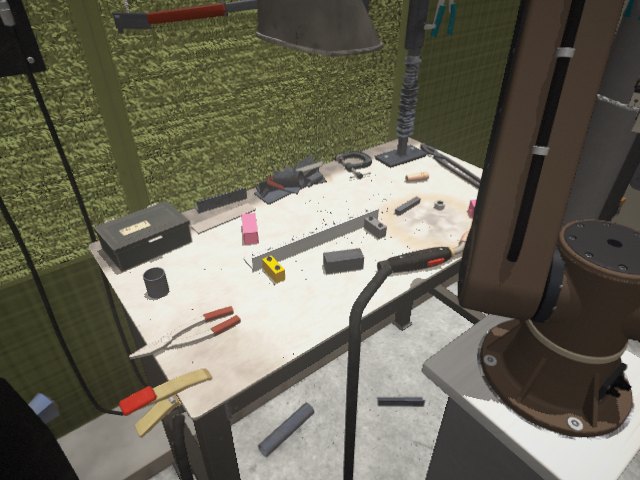

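View pics/top0.png

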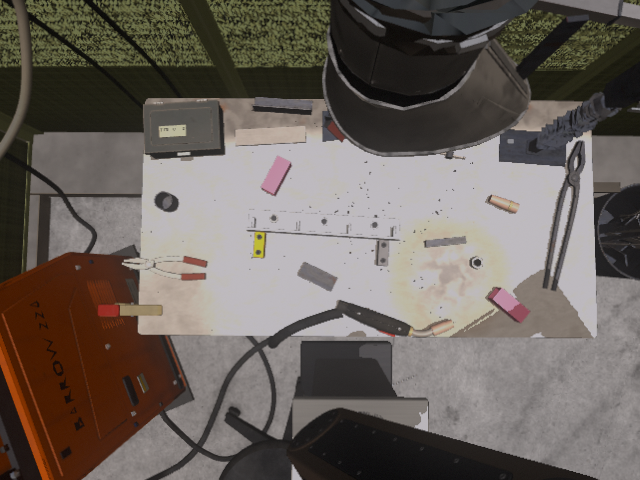

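```bash
sleep 1
```

```text
(no output)
```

View pics/top0c.png

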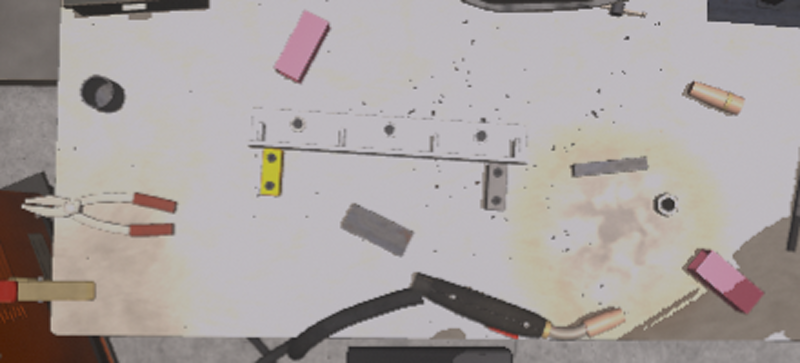

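```bash
cat >> h.py <<'E'
def rect(P):
    r=cv2.minAreaRect((P[:,:2]*1000).astype(np.float32)); return r
def sel(P,lo,hi): return P[np.all((P>=lo)&(P<=hi),1)]
E
python3 - <<'E'
from h import *
for n in ['scene','top']:
    f=pickle.load(open(n+'0.pkl','rb')); P,u,v=pts(f)
    T=sel(P,[.45,-.3,-.01],[.75,.4,.01]); print(n,'table z',np.median(T[:,2]),T[:,2].std())
    for nm,lo,hi in [('tube',[.39,.05,.027],[.48,.16,.045]),('yel',[.465,.22,.022],[.53,.26,.04]),('grey',[.45,-.07,.022],[.51,-.02,.04]),('rail',[.51,-.11,.034],[.58,.29,.05])]:
        Q=sel(P,lo,hi); r=rect(Q); print(nm,len(Q),Q.mean(0).round(4),'rect',np.round(r[0],1),np.round(r[1],1),round(r[2],1), 'z',np.median(Q[:,2]).round(4))
    # rail top line: for y-bins x
    Q=sel(P,[.50,-.11,.02],[.58,.29,.06])
    for y in np.arange(-.09,.27,.03):
        q=Q[(abs(Q[:,1]-y)<.015)]
        if len(q): print(round(y,3),len(q),np.percentile(q[:,0],[2,50,98]).round(4), np.median(q[:,2]).round(3))
    # torch
    Q=sel(P,[.3,-.15,.005],[.42,.25,.15]); 
    for y in np.arange(-.15,.2,.03):
        q=Q[(abs(Q[:,1]-y)<.015)&((Q[:,1]<.05)|(Q[:,0]<.395))]
        if len(q): print('torch',round(y,3),len(q),q.min(0).round(3),q.max(0).round(3))
E
```

```text
scene table z -0.0022809075898544973 0.0022882962333853406
tube 450 [0.4336 0.1045 0.0326] rect [435.3 102.7] [85.2 38.4] 64.3 z 0.0329
yel 211 [0.5022 0.2416 0.0282] rect [503.4 240.5] [24.3 53.7] 87.0 z 0.0281
grey 145 [ 0.4847 -0.0463  0.0277] rect [484.8 -47.3] [25.5 50.3] 88.9 z 0.0279
rail 384 [0.535  0.1056 0.037 ] rect [528.5  90.5] [358.8  24.1] 87.1 z 0.0372
-0.09 36 [0.5211 0.524  0.5519] 0.03
-0.06 86 [0.5011 0.5236 0.5484] 0.031
-0.03 99 [0.5018 0.525  0.531 ] 0.028
0.0 71 [0.525  0.5282 0.5327] 0.031
0.03 82 [0.5263 0.5301 0.5581] 0.03
0.06 82 [0.528  0.5315 0.5368] 0.031
0.09 77 [0.5301 0.5332 0.5382] 0.031
0.12 85 [0.5317 0.535  0.5401] 0.031
0.15 96 [0.533  0.5366 0.5634] 0.031
0.18 88 [0.5353 0.5379 0.5432] 0.032
0.21 95 [0.5371 0.5404 0.5446] 0.031
0.24 228 [0.5008 0.5282 0.5647] 0.029
torch -0.15 20 [ 0.3   -0.149  0.02 ] [ 0.311 -0.135  0.026]
torch -0.12 64 [ 0.3   -0.135  0.009] [ 0.32  -0.105  0.033]
torch -0.09 143 [ 0.3   -0.105  0.005] [ 0.334 -0.075  0.036]
torch -0.06 224 [ 0.3   -0.075  0.005] [ 0.35  -0.045  0.037]
torch -0.03 249 [ 0.308 -0.045  0.005]
[... 1216 characters left out ...]
] 0.03
torch -0.15 39 [ 0.3   -0.15   0.005] [ 0.416 -0.135  0.031]
torch -0.12 92 [ 0.301 -0.135  0.018] [ 0.327 -0.105  0.033]
torch -0.09 185 [ 0.3   -0.105  0.015] [ 0.338 -0.075  0.038]
torch -0.06 242 [ 0.301 -0.075  0.012] [ 0.349 -0.045  0.042]
torch -0.03 233 [ 0.308 -0.045  0.005] [ 0.361 -0.015  0.039]
torch 0.0 214 [ 0.324 -0.014  0.014] [0.369 0.014 0.038]
torch 0.03 183 [0.33  0.016 0.005] [0.378 0.044 0.037]
torch 0.06 175 [0.336 0.045 0.011] [0.38  0.073 0.035]
torch 0.09 141 [0.324 0.075 0.012] [0.357 0.103 0.032]
torch 0.12 140 [0.315 0.105 0.01 ] [0.347 0.134 0.031]
torch 0.15 147 [0.301 0.135 0.011] [0.336 0.165 0.031]
torch 0.18 98 [0.301 0.165 0.005] [0.362 0.194 0.031]
```

```bash
python3 - <<'E'
from h import *
for n in ['scene','top']:
    f=pickle.load(open(n+'0.pkl','rb')); P,u,v=pts(f)
    Q=sel(P,[.25,-.75,.06],[.8,.4,.8])
    print(n)
    for x in np.arange(.3,.8,.05):
        print(round(x,2),[ (round(float(q[:,2].min()),2),round(float(q[:,2].max()),2),len(q)) if len(q:=Q[(abs(Q[:,0]-x)<.025)&(abs(Q[:,1]-y)<.05)])>3 else 0 for y in np.arange(-.65,.4,.1)])
E
```

```text
scene
0.3 [0, 0, 0, 0, 0, 0, 0, 0, 0, 0, 0]
0.35 [0, 0, 0, 0, 0, 0, 0, 0, 0, 0, 0]
0.4 [0, 0, 0, 0, 0, 0, 0, 0, 0, 0, 0]
0.45 [0, 0, 0, 0, 0, 0, 0, 0, 0, 0, 0]
0.5 [0, 0, 0, 0, 0, 0, 0, 0, 0, 0, 0]
0.55 [0, 0, 0, 0, 0, 0, 0, 0, 0, 0, 0]
0.6 [0, 0, 0, 0, 0, 0, 0, 0, 0, 0, 0]
0.65 [0, 0, 0, 0, 0, (0.38, 0.49, 609), (0.39, 0.5, 1760), (0.4, 0.5, 1996), 0, 0, 0]
0.7 [0, (0.37, 0.45, 96), (0.11, 0.45, 185), (0.12, 0.42, 36), (0.38, 0.4, 18), (0.39, 0.49, 128), 0, (0.42, 0.5, 951), 0, 0, (0.06, 0.06, 28)]
0.75 [0, 0, (0.06, 0.46, 1040), (0.06, 0.46, 1448), (0.44, 0.47, 55), (0.47, 0.47, 7), (0.06, 0.07, 63), (0.06, 0.5, 470), 0, 0, (0.06, 0.06, 377)]
top
0.3 [0, 0, 0, 0, 0, (0.69, 0.75, 365), (0.65, 0.74, 781), 0, 0, 0, 0]
0.35 [0, 0, 0, 0, 0, 0, 0, 0, 0, 0, 0]
0.4 [0, 0, 0, 0, 0, 0, 0, 0, 0, 0, 0]
0.45 [0, 0, 0, 0, 0, 0, 0, 0, 0, 0, 0]
0.5 [0, 0, 0, 0, 0, 0, 0, 0, 0, 0, 0]
0.55 [0, 0, 0, 0, 0, 0, 0, 0, 0, 0, 0]
0.6 [0, 0, 0, 0, 0, 0, (0.4, 0.4, 9), 0, 0, 0, 0]
0.65 [0, 0, 0, 0, 0, (0.38, 0.52, 1513), (0.39, 0.8, 9933), (0.4, 0.8, 10250), 0, 0, 0]
0.7 [0, 0, (0.09, 0.4, 165), (0.12, 0.41, 68), (0.38, 0.43, 391), (0.39, 0.56, 2318), (0.52, 0.66, 341), (0.42, 0.73, 2355), 0, 0, (0.06, 0.07, 44)]
0.75 [0, 0, (0.06, 0.4, 604), (0.06, 0.43, 2443), (0.38, 0.58, 953), (0.42, 0.59, 1052), 0, (0.43, 0.64, 202), 0, 0, (0.06, 0.07, 652)]
```

Emit:
apply_moves([
  [-1,0,0,0,0.094],
  [-1,0,0,0,0.094],
  [-1,0,0,0,0.094],
  [-1,0,0,0,0.093],
  [-1,0,0,0,0],
], newtons=10)

```text
t: 1.42
eef_pos: [0.2109, -0.6412, 0.2266]
ee_rot: [3.142, -0.0, 3.08]
force: [0.3, 0.4, -1.1]
width: 0.0597
```

Emit:
apply_moves([
  [-1,-0.022,0.034,0,0],
  [-1,-0.022,0.034,0,0],
  [-1,-0.022,0.034,0,0],
  [-1,-0.022,0.034,0,0],
  [-1,-0.022,0.034,0,0],
  [-1,-0.022,0.034,0,0],
  [-1,-0.022,0.034,0,0],
  [-1,-0.022,0.034,0,0],
  [-1,-0.022,0.034,0,0],
  [-1,0,0.04,0,0],
  [-1,0,0.04,0,0],
])

```text
t: 2.33
eef_pos: [0.4315, -0.2654, 0.2263]
ee_rot: [-3.142, -0.0, 3.088]
force: [0.1, 0.7, -0.1]
width: 0.0008
```

Emit:
apply_moves([
  [-1,0,0.04,0,0],
  [-1,0,0.04,0,0],
  [-1,0,0.04,0,0],
  [-1,0,0.04,0,0],
  [-1,0,0.04,0,0],
  [-1,0,0.04,0,0],
  [-1,0,0.04,0,0],
  [-1,0,0.04,0,0],
  [-1,0,0.04,0,0],
])

```text
t: 3.08
eef_pos: [0.4509, 0.0943, 0.2272]
ee_rot: [3.141, 0.001, 3.088]
force: [0.8, -0.1, -0.2]
width: 0.0004
```

```bash
cat >> h.py <<'E'
ex=np.array([.99835,-.0575]);ey=np.array([.0575,.99835]);R0=np.array([.526,0])
def tr(p): d=np.asarray(p)[...,:2]-R0; return np.stack([d@ex,d@ey],-1)
E
python3 - <<'E'
from h import *
s=arm.get_state(); print(s['t'],s['eef_pos'],s['ee_rot'],s['q'],s['force'],s['width'],tr(s['eef_pos']))
E
```

```text
3.0833 [0.45089524 0.09433692 0.22716762] [3.14075398e+00 1.18402928e-03 3.08830661e+00] [ 6.35780508e-01 -3.72820771e-03 -4.38352392e-01  1.16393785e-04
 -1.13472502e+00 -2.25991147e+00] [ 0.82278929 -0.12557238 -0.21203042] 0.000393794497018415 [-0.08040521  0.08986274]
```

Emit:
apply_moves([
  [-1,0.03,0.007,0,0],
  [-1,0.029,0.006,0,0],
  [-1,0,0,0.04,0],
  [-1,0,0,0.04,0],
  [-1,0,0,0.04,0],
  [-1,0,0,0.03,0],
  [-1,0,0,0,0],
  [-1,0,0,0,0],
])

```text
t: 3.75
eef_pos: [0.3926, 0.108, 0.0763]
ee_rot: [-3.139, -0.002, 3.087]
force: [1.2, 0.4, 0.8]
width: 0.0005
```

```bash
python3 - <<'E'
from h import *
s=arm.get_state(); print(s['t'],s['eef_pos'],s['ee_rot'],s['q'],s['force'],tr(s['eef_pos']))
E
```

```text
3.75 [0.39258311 0.10803579 0.07628504] [-3.13881586e+00 -2.19228796e-03  3.08684311e+00] [ 7.59352035e-01  8.26730385e-02 -7.53665493e-01  4.64181970e-04
 -7.37981930e-01 -2.38523882e+00] [1.16401618 0.42300326 0.82125779] [-0.13940881  0.10018606]
```

Emit:
apply_moves([
  [-1,0,0,0.032,0],
  [-1,0,0,0.032,0],
  [-1,0,0,0,0],
  [-1,0,0,0,0],
])

```text
t: 4.08
eef_pos: [0.3935, 0.1088, 0.0136]
ee_rot: [-3.14, -0.001, 3.086]
force: [-0.5, 0.2, -0.2]
width: 0.0005
```

Emit:
apply_moves([
  [-1,-0.006,0,0,0],
  [-1,-0.007,0,0,0],
  [-1,-0.007,0,0,0],
  [-1,-0.007,0,0,0],
  [-1,-0.007,0,0,0],
  [-1,-0.007,0,0,0],
  [-1,-0.007,0,0,0],
  [-1,-0.007,0,0,0],
  [-1,-0.007,0,0,0],
  [-1,-0.007,0,0,0],
  [-1,-0.005,0,0,0],
  [-1,0,0,0,0],
])

```text
t: 5.08
eef_pos: [0.4683, 0.1047, 0.0125]
ee_rot: [3.141, 0.001, 3.084]
force: [-0.1, 0.4, -0.3]
width: 0.0008
```

```bash
python3 - <<'E'
from h import *
s=arm.get_state(); print(s['t'],s['eef_pos'],s['ee_rot'],s['force'],tr(s['eef_pos']))
for n in ['top','scene']:
    f=eyes.grab_frame(n); save(f,n+'1'); pickle.dump(f,open(n+'1.pkl','wb'))
    c=f['color'][170:330,200:440]; cv2.imwrite('pics/%s1c.png'%n,cv2.resize(c[:,:,::-1],None,fx=3.3,fy=3.3,interpolation=cv2.INTER_CUBIC))
E
```

```text
5.0833 [0.46830007 0.10466561 0.01249596] [3.14130431e+00 7.45656585e-04 3.08429917e+00] [-0.14338007  0.37926618 -0.31546034] [-0.063623    0.10117516]
```

View pics/scene1c.png

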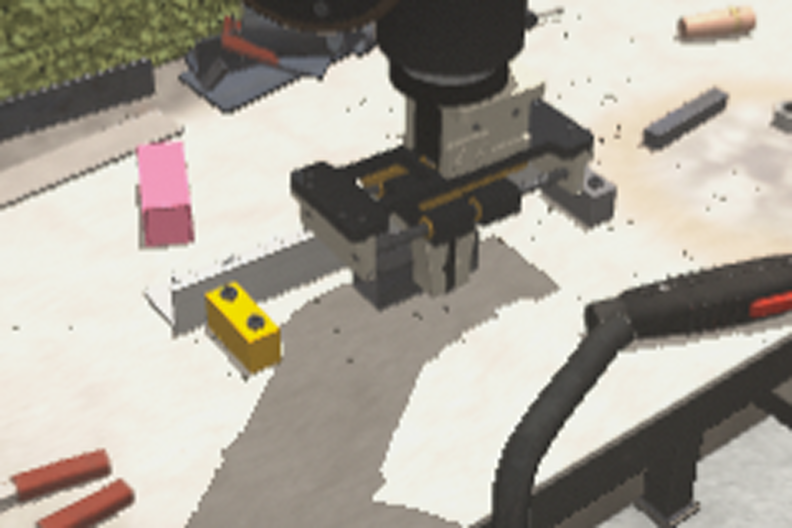

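View pics/top1c.png

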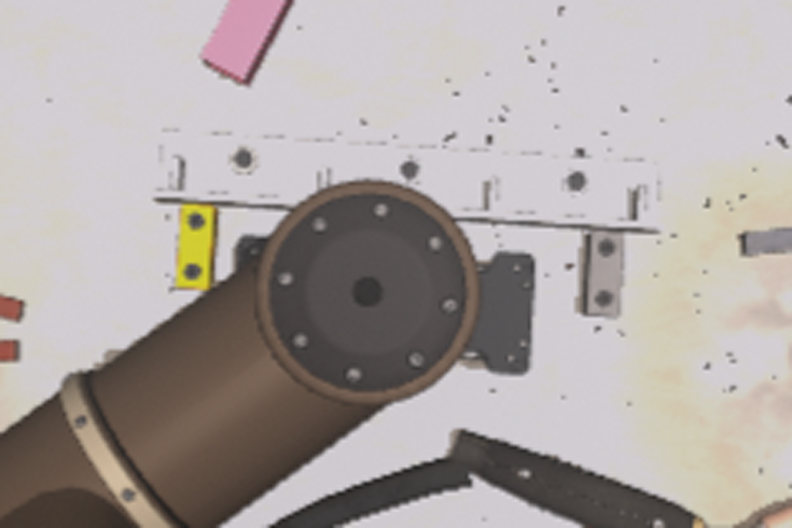

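Emit:
apply_moves([
  [-1,-0.005,0,0,0],
  [-1,-0.005,0,0,0],
  [-1,-0.004,0,0,0],
  [-1,-0.002,0,0,0],
  [-1,-0.001,0,0,0],
  [-1,-0.001,0,0,0],
  [-1,0,0,0,0],
])

```text
t: 5.77
eef_pos: [0.4851, 0.1034, 0.0126]
ee_rot: [3.142, 0.0, 3.084]
force: [0.9, -0.7, -0.8]
width: 0.0002
```

Emit:
apply_moves([
  [-1,-0.001,0,0,0],
  [-1,-0.001,0,0,0],
  [-1,0,0,0,0],
])

```text
t: 6.02
eef_pos: [0.487, 0.1033, 0.0126]
ee_rot: [3.142, 0.0, 3.084]
force: [0.1, 0.1, 0.6]
width: 0.0007
```

Emit:
apply_moves([
  [-1,-0.001,0,0,0],
  [-1,-0.001,0,0,0],
  [-1,0,0,0,0],
])

```text
t: 6.27
eef_pos: [0.4879, 0.1029, 0.0124]
ee_rot: [-3.141, -0.002, 3.084]
force: [-6.2, 2.4, 2.8]
width: 0.0003
```

Emit:
apply_moves([
  [-1,-0.001,0,0,0],
  [-1,-0.001,0,0,0],
  [-1,0,0,0,0],
])

```text
t: 6.52
eef_pos: [0.4879, 0.1024, 0.012]
ee_rot: [-3.14, -0.005, 3.083]
force: [-13.7, 6.3, 7.5]
width: 0.0007
```

Emit:
apply_moves([
  [-1,0.008,0,0,0],
  [-1,0.012,0,0,0],
  [-1,0,0,-0.035,0],
  [-1,0,0,-0.035,0],
  [-1,0,-0.04,0,0],
  [-1,0,-0.04,0,0],
  [-1,0,-0.04,0,0],
  [-1,0,-0.04,0,0],
  [-1,0,0,0,0],
])

```text
t: 7.27
eef_pos: [0.4605, -0.0603, 0.0826]
ee_rot: [-3.141, -0.0, 3.08]
force: [0.2, 0.4, 0.8]
width: 0.0004
```

```bash
cat >> h.py <<'E'
def look(k,names=('top','scene'),lo=(-.09,.0)):
    s=arm.get_state(); print(s['t'],s['eef_pos'],s['ee_rot'],s['force'],tr(s['eef_pos']))
    for n in names:
        f=eyes.grab_frame(n); pickle.dump(f,open(n+k+'.pkl','wb'))
        c=f['color'][190:300,230:400]; cv2.imwrite('pics/%s%sc.png'%(n,k),cv2.resize(c[:,:,::-1],None,fx=4.7,fy=4.7,interpolation=cv2.INTER_CUBIC))
        P,u,v=pts(f); q=tr(P)
        m=(q[:,0]>-.1)&(q[:,0]<-.003)&(q[:,1]>-.02)&(q[:,1]<.226)&(P[:,2]>.026)&(P[:,2]<.05)
        # keep within 3 mm of 0.034
        if m.sum()>50:
            r=cv2.minAreaRect((q[m]*1000).astype(np.float32)); print(n,m.sum(),np.round(r[0],1),np.round(r[1],1),round(r[2],2),q[m].min(0).round(4),q[m].max(0).round(4))
        m=(q[:,0]>-.07)&(q[:,0]<-.01)&(q[:,1]>.2)&(q[:,1]<.27)&(P[:,2]>.022)&(P[:,2]<.04)
        ye=f['color'][v,u].astype(int); m&=(ye[:,0]-ye[:,2]>60)
        print(' yellow',m.sum(),q[m].min(0).round(4),q[m].max(0).round(4))
E
python3 -c "
from h import *
look('2')"
```

```text
7.2667 [ 0.46048192 -0.06034063  0.08261434] [-3.14131684e+00 -1.09103710e-04  3.08010872e+00] [0.15916268 0.35418016 0.80816239] [-0.06194039 -0.06400836]
top 514 [-19.  103.9] [32.1 84.8] 0.15 [-0.0351  0.0615] [-0.003   0.1463]
 yellow 196 [-0.0616  0.2278] [-0.0101  0.2515]
scene 359 [-19.6 102.7] [33.  84.5] 0.09 [-0.0361  0.0604] [-0.003   0.1449]
 yellow 176 [-0.0624  0.2265] [-0.0108  0.2517]
```

View pics/top2c.png

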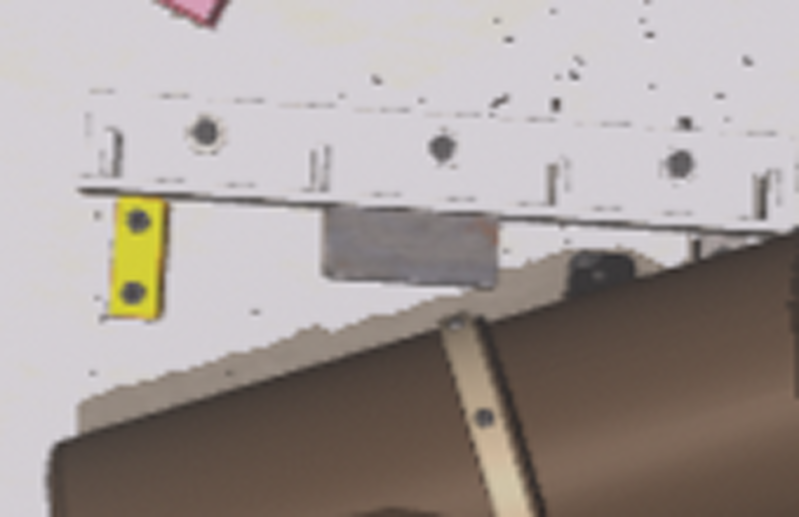

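View pics/scene2c.png

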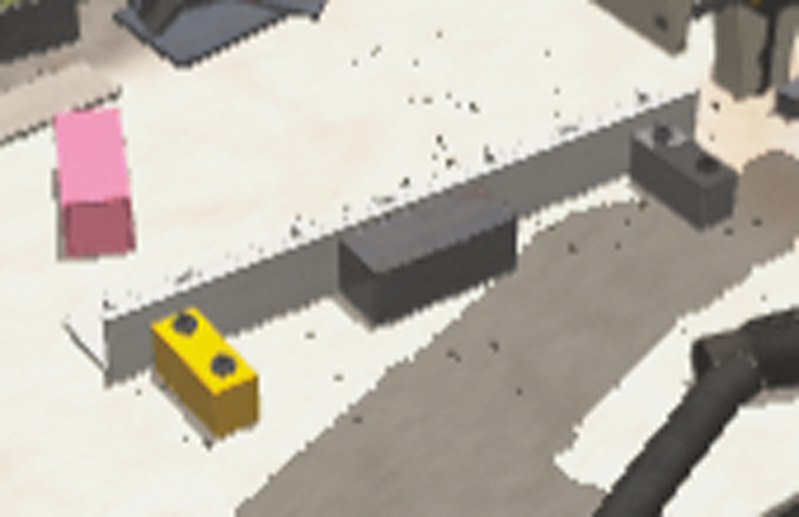

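Emit:
apply_moves([
  [-1,-0.014,0.032,0,0],
  [-1,-0.015,0.032,0,0],
  [-1,-0.014,0.032,0,0],
  [-1,0,0,0,0],
  [-1,0,0,0,0],
])

```text
t: 7.78
eef_pos: [0.5112, 0.0406, 0.0824]
ee_rot: [3.141, 0.001, 3.088]
force: [-0.5, -0.3, 0.1]
width: 0.0004
```

```bash
python3 - <<'E'
from h import *
s=arm.get_state(); print(s['t'],s['eef_pos'],s['ee_rot'],tr(s['eef_pos']))
E
```

```text
7.7833 [0.51115094 0.04056933 0.08240048] [3.14145479e+00 6.18987462e-04 3.08820693e+00] [-0.0171573   0.03964856]
```

Emit:
apply_moves([
  [-1,0.0015,-0.01,0,0],
  [-1,0,0,0.035,0],
  [-1,0,0,0.034,0],
  [-1,0,0,0,0],
  [-1,0,0,0,0],
])

```text
t: 8.2
eef_pos: [0.5063, 0.0266, 0.0127]
ee_rot: [-3.139, -0.004, 3.084]
force: [0.6, -1.3, 0.3]
width: 0.0004
```

```bash
python3 - <<'E'
from h import *
s=arm.get_state(); print(s['t'],s['eef_pos'],s['ee_rot'],s['force'],tr(s['eef_pos']))
E
```

```text
8.2 [0.50633075 0.02661235 0.01274066] [-3.13931791 -0.00400875  3.08406272] [ 0.62144509 -1.322934    0.30841377] [-0.02116701  0.02543746]
```

Emit:
apply_moves([
  [-1,-0.002,0.006,0,0],
  [-1,0,0.007,0,0],
  [-1,0,0.007,0,0],
  [-1,0,0.007,0,0],
  [-1,0,0.007,0,0],
  [-1,0,0.007,0,0],
  [-1,0,0.007,0,0],
  [-1,0,0.007,0,0],
  [-1,0,0.007,0,0],
  [-1,0,0.007,0,0],
  [-1,0,0.007,0,0],
  [-1,0,0,0,0],
])

```text
t: 9.2
eef_pos: [0.5149, 0.1051, 0.0135]
ee_rot: [3.141, 0.001, 3.085]
force: [-0.9, 0.8, 0.4]
width: 0.0004
```

```bash
python3 -c "
from h import *
look('3',('scene',))"
```

```text
9.2 [0.51489504 0.10513527 0.01350962] [3.14109820e+00 5.42527220e-04 3.08524774e+00] [-0.93897259  0.77305013  0.40960575] [-0.01713192  0.10432326]
scene 539 [-20.8 147.2] [121.4  35.1] 89.68 [-0.0383  0.0865] [-0.003   0.2079]
 yellow 182 [-0.0635  0.226 ] [-0.0109  0.2512]
```

View pics/scene3c.png

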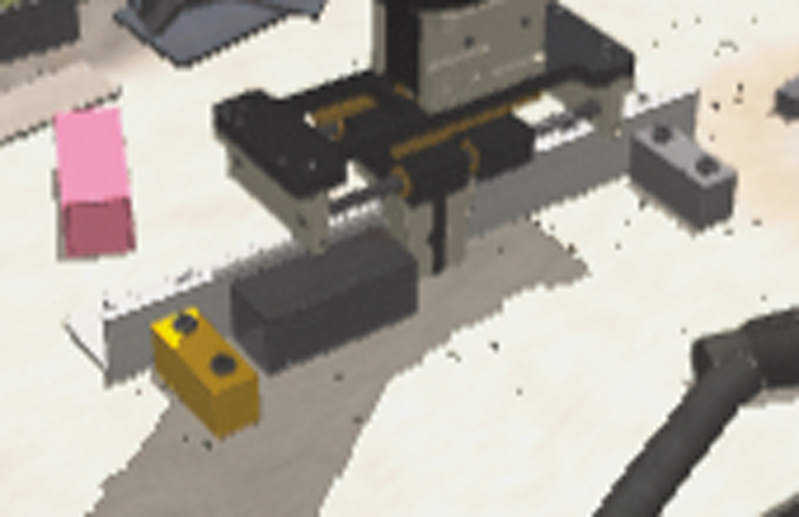

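Emit:
apply_moves([
  [-1,0,0.005,0,0],
  [-1,0,0.005,0,0],
  [-1,0,0.003,0,0],
  [-1,0,0.001,0,0],
  [-1,0,0.001,0,0],
  [-1,0,0,0,0],
])

```text
t: 9.75
eef_pos: [0.5154, 0.1188, 0.0135]
ee_rot: [3.142, 0.0, 3.084]
force: [0.2, 0.7, 0.5]
width: 0.0008
```

Emit:
apply_moves([
  [-1,0,0.001,0,0],
  [-1,0,0.001,0,0],
  [-1,0,0,0,0],
])

```text
t: 10.0
eef_pos: [0.5154, 0.1207, 0.0136]
ee_rot: [-3.142, -0.0, 3.084]
force: [-0.2, -0.6, -0.3]
width: 0.0005
```

Emit:
apply_moves([
  [-1,0,0.001,0,0],
  [-1,0,0.001,0,0],
  [-1,0,0,0,0],
])

```text
t: 10.25
eef_pos: [0.5156, 0.1227, 0.0136]
ee_rot: [3.142, 0.0, 3.084]
force: [0.2, -0.4, -0.2]
width: 0.0003
```

Emit:
apply_moves([
  [-1,0,0.001,0,0],
  [-1,0,0.001,0,0],
  [-1,0,0,0,0],
])

```text
t: 10.5
eef_pos: [0.5157, 0.1248, 0.0136]
ee_rot: [3.142, 0.0, 3.084]
force: [-0.2, -0.3, -0.2]
width: 0.0005
```

Emit:
apply_moves([
  [-1,0,0.001,0,0],
  [-1,0,0.001,0,0],
  [-1,0,0,0,0],
])

```text
t: 10.75
eef_pos: [0.5154, 0.1256, 0.0135]
ee_rot: [-3.14, -0.001, 3.084]
force: [0.7, -7.2, 1.1]
width: 0.0001
```

Emit:
apply_moves([
  [-1,0,0.001,0,0],
  [-1,0,0,0,0],
  [-1,0,-0.006,0,0],
  [-1,0,-0.012,0,0],
  [-1,0,0,-0.035,0],
  [-1,0,0,-0.035,0],
  [-1,0.02,-0.036,0,0],
  [-1,0.02,-0.036,0,0],
  [-1,0,-0.02,0,0],
  [-1,0,0,0,0],
])

```text
t: 11.58
eef_pos: [0.4677, 0.0171, 0.0839]
ee_rot: [3.141, 0.0, 3.082]
force: [0.4, -0.2, -0.3]
width: 0.0005
```

```bash
python3 -c "
from h import *
look('4')"
```

```text
11.5833 [0.46769243 0.01710091 0.08390433] [3.14089058e+00 9.00532374e-06 3.08244596e+00] [ 0.3789109  -0.19400544 -0.33341171] [-0.05919467  0.01372001]
top 516 [-19.8 184.6] [82.7 33.6] 89.68 [-0.0368  0.1432] [-0.0031  0.226 ]
 yellow 194 [-0.0616  0.2272] [-0.0102  0.2519]
scene 412 [-20.  183.7] [33.9 84.2] 0.03 [-0.037   0.1416] [-0.0031  0.2258]
 yellow 183 [-0.0618  0.2224] [-0.0101  0.2507]
```

View pics/top4c.png

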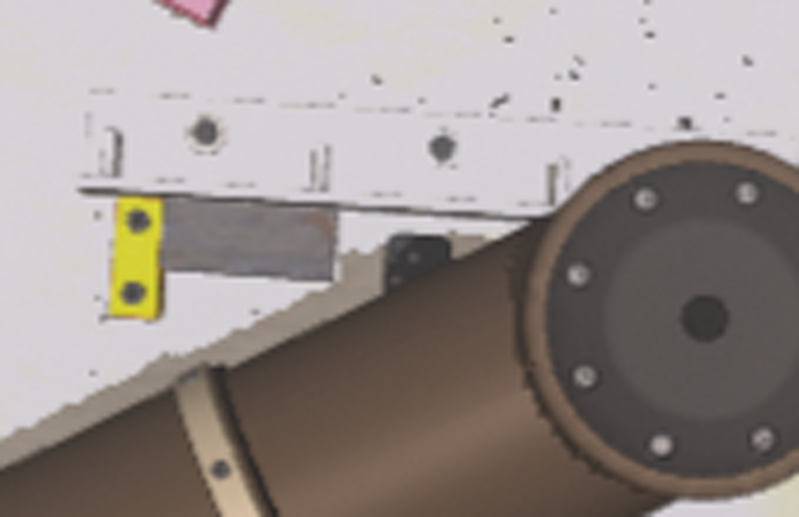

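View pics/scene4c.png

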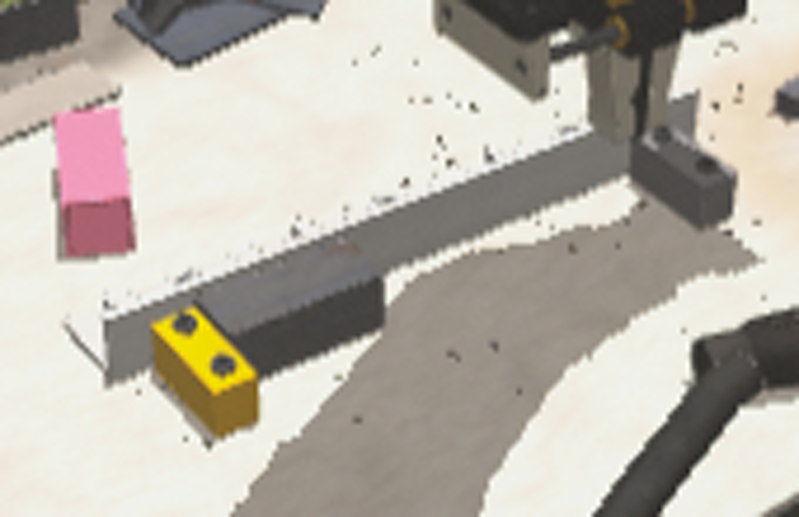

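Emit:
apply_moves([
  [-1,0.011,0.037,0,0],
  [-1,0,0.04,0,0],
  [-1,0,0.04,0,0],
  [-1,0,0.04,0,0],
  [-1,0,0,0,0],
  [-1,0,0,0,0],
])

```text
t: 12.18
eef_pos: [0.4679, 0.1804, 0.0833]
ee_rot: [3.141, 0.0, 3.088]
force: [-0.0, -0.4, 0.4]
width: 0.0004
```

```bash
python3 - <<'E'
from h import *
s=arm.get_state(); print(s['t'],s['eef_pos'],s['ee_rot'],s['q'],tr(s['eef_pos']))
E
```

```text
12.1833 [0.46793911 0.18036459 0.08326801] [3.14130390e+00 2.06986145e-04 3.08828754e+00] [ 7.60309348e-01  2.21326303e-01 -5.53730189e-01 -6.70786581e-05
 -7.95387806e-01 -2.38436382e+00] [-0.06833606  0.17672849]
```

Emit:
apply_moves([
  [-1,0,0,0.035,0],
  [-1,0,0,0.034,0],
  [-1,0,0,0,0],
  [-1,-0.006,0,0,0],
  [-1,-0.006,0,0,0],
  [-1,-0.005,0,0,0],
  [-1,-0.003,0,0,0],
  [-1,-0.001,0,0,0],
  [-1,0,0,0,0],
])

```text
t: 12.93
eef_pos: [0.4894, 0.1765, 0.0155]
ee_rot: [3.14, 0.001, 3.084]
force: [-0.4, -0.2, 0.6]
width: 0.0004
```

Emit:
apply_moves([
  [-1,-0.001,0,0,0],
  [-1,-0.001,0,0,0],
  [-1,0,0,0,0],
])

```text
t: 13.18
eef_pos: [0.4906, 0.1762, 0.0147]
ee_rot: [3.141, 0.0, 3.084]
force: [-0.6, 0.3, -0.5]
width: 0.0011
```

```bash
python3 - <<'E'
from h import *
s=arm.get_state(); print(s['t'],s['eef_pos'],s['ee_rot'],s['force'],tr(s['eef_pos']))
E
```

```text
13.1833 [0.49061917 0.17617153 0.01472114] [3.14146908e+00 1.20065505e-04 3.08441698e+00] [-0.55746433  0.25170046 -0.48024356] [-0.04545232  0.17384645]
```

Emit:
apply_moves([
  [-1,-0.001,0,0,0],
  [-1,-0.001,0,0,0],
  [-1,0,0,0,0],
])

```text
t: 13.43
eef_pos: [0.4921, 0.1759, 0.0145]
ee_rot: [-3.141, -0.001, 3.084]
force: [-3.0, 0.9, 2.6]
width: 0.0005
```

Emit:
apply_moves([
  [-1,-0.001,0,0,0],
  [-1,-0.001,0,0,0],
  [-1,0,0,0,0],
])

```text
t: 13.68
eef_pos: [0.4921, 0.1755, 0.0142]
ee_rot: [-3.14, -0.004, 3.084]
force: [-13.6, 5.8, 8.3]
width: 0.0009
```

Emit:
apply_moves([
  [-1,0,0.001,0,0],
  [-1,0,0.001,0,0],
  [-1,0,0.001,0,0],
  [-1,0,0,0,0],
])

```text
t: 14.02
eef_pos: [0.4921, 0.177, 0.0136]
ee_rot: [-3.138, -0.005, 3.084]
force: [-7.7, -2.4, 3.0]
width: 0.0005
```

Emit:
apply_moves([
  [-1,0.005,0,0,0],
  [-1,0.02,0,0,0],
  [-1,0,0,-0.035,0],
  [-1,0,0,-0.035,0],
  [-1,0,-0.04,0,0],
  [-1,0,-0.04,0,0],
  [-1,0,-0.04,0,0],
  [-1,0,-0.04,0,0],
  [-1,0,0,0,0],
  [-1,0,0,0,0],
])

```text
t: 14.85
eef_pos: [0.4608, 0.019, 0.0849]
ee_rot: [3.141, 0.001, 3.081]
force: [0.9, 0.4, 0.3]
width: 0.0004
```

```bash
python3 -c "
from h import *
look('5')"
```

```text
14.85 [0.46080134 0.01897994 0.08489576] [3.14103874e+00 1.37069192e-03 3.08087246e+00] [0.90109737 0.37116894 0.29247362] [-0.06618243  0.0151997 ]
top 504 [-19.3 184.5] [32. 83.] 0.15 [-0.0353  0.143 ] [-0.0032  0.226 ]
 yellow 196 [-0.0616  0.227 ] [-0.0101  0.2518]
scene 393 [-19.9 183. ] [33.6 85.1] 0.09 [-0.0367  0.1405] [-0.003   0.2256]
 yellow 186 [-0.0628  0.2247] [-0.0105  0.2509]
```

View pics/top5c.png

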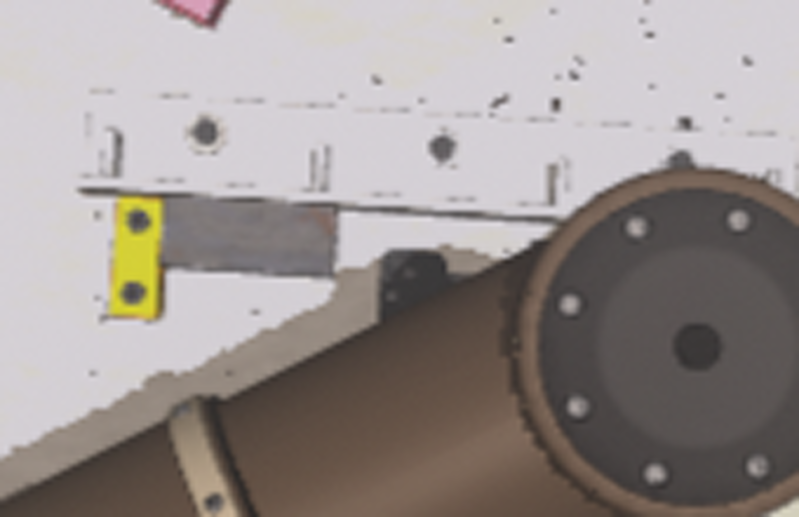

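View pics/scene5c.png

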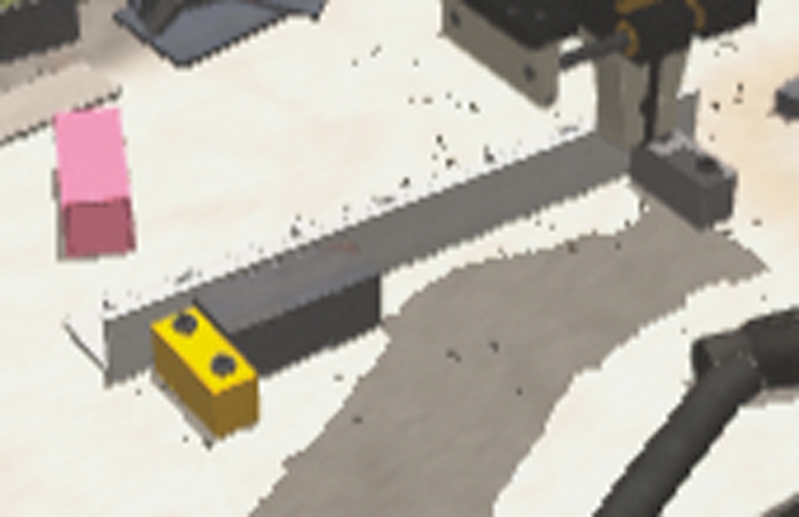

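Emit:
apply_moves([
  [-1,-0.016,0.03,0,0],
  [-1,-0.016,0.03,0,0],
  [-1,-0.015,0.025,0,0],
  [-1,0,0,0,0],
  [-1,0,0,0,0],
  [-1,0,0,0,0],
])

```text
t: 15.45
eef_pos: [0.512, 0.1039, 0.0841]
ee_rot: [-3.141, -0.001, 3.086]
force: [-0.1, -0.1, -0.2]
width: 0.0004
```

```bash
python3 - <<'E'
from h import *
s=arm.get_state(); print(s['t'],s['eef_pos'],s['ee_rot'],s['force'],tr(s['eef_pos']))
E
```

```text
15.45 [0.5119862 0.1038842 0.0840802] [-3.14116901e+00 -7.83395987e-04  3.08640676e+00] [-0.07273232 -0.12255538 -0.18770761] [-0.01996402  0.102907  ]
```

Emit:
apply_moves([
  [-1,-0.001,0,0.035,0],
  [-1,0,0,0.035,0],
  [-1,0,0,0,0],
  [-1,0,0.006,0,0],
  [-1,0,0.006,0,0],
  [-1,0,0.004,0,0],
  [-1,0,0.002,0,0],
  [-1,0,0.001,0,0],
  [-1,0,0,0,0],
])

```text
t: 16.2
eef_pos: [0.515, 0.1224, 0.0156]
ee_rot: [3.14, 0.002, 3.085]
force: [0.2, -0.1, 0.1]
width: 0.0001
```

```bash
python3 - <<'E'
from h import *
s=arm.get_state(); print(s['t'],s['eef_pos'],s['ee_rot'],s['force'],tr(s['eef_pos']))
E
```

```text
16.2 [0.51499897 0.12237705 0.01561127] [3.14046210e+00 1.52028524e-03 3.08492104e+00] [ 0.20085366 -0.13483914  0.12432897] [-0.01801956  0.12154257]
```

Emit:
apply_moves([
  [-1,0,0.001,0,0],
  [-1,0,0.001,0,0],
  [-1,0,0,0,0],
])

```text
t: 16.45
eef_pos: [0.5147, 0.1238, 0.0147]
ee_rot: [3.141, 0.0, 3.084]
force: [-0.7, 0.6, -0.1]
width: 0.0005
```

Emit:
apply_moves([
  [-1,0,0.001,0,0],
  [-1,0,0.001,0,0],
  [-1,0,0,0,0],
])

```text
t: 16.7
eef_pos: [0.5147, 0.1256, 0.0145]
ee_rot: [-3.141, -0.0, 3.084]
force: [-0.3, -0.8, 0.6]
width: 0.0004
```

Emit:
apply_moves([
  [-1,0,0.001,0,0],
  [-1,0,0,0,0],
])

```text
t: 16.87
eef_pos: [0.5144, 0.1258, 0.0145]
ee_rot: [-3.14, -0.001, 3.084]
force: [0.2, -5.5, 1.6]
width: 0.0004
```

Emit:
apply_moves([
  [-1,0,0.0005,0,0],
  [-1,0,0,0,0],
])

```text
t: 17.03
eef_pos: [0.5143, 0.1259, 0.0144]
ee_rot: [-3.14, -0.001, 3.084]
force: [0.7, -7.0, 1.5]
width: 0.0009
```

Emit:
apply_moves([
  [-1,-0.001,0,0,0],
  [-1,-0.001,0,0,0],
  [-1,0,0,0,0],
])

```text
t: 17.28
eef_pos: [0.5154, 0.1257, 0.0141]
ee_rot: [-3.139, -0.003, 3.084]
force: [-2.1, -4.8, 2.8]
width: 0.0005
```

Emit:
apply_moves([
  [-1,0,-0.006,0,0],
  [-1,0,-0.014,0,0],
  [-1,0,0,-0.035,0],
  [-1,0,0,-0.035,0],
  [-1,0.02,-0.036,0,0],
  [-1,0.02,-0.036,0,0],
  [-1,0,-0.04,0,0],
  [-1,0,0,0,0],
  [-1,0,0,0,0],
])

```text
t: 18.03
eef_pos: [0.469, -0.0046, 0.085]
ee_rot: [3.141, 0.001, 3.081]
force: [-0.1, 0.6, 0.1]
width: 0.0006
```

```bash
python3 -c "
from h import *
look('6')"
```

```text
18.0333 [ 0.46903999 -0.00459491  0.08501113] [3.14083665e+00 1.30513281e-03 3.08096681e+00] [-0.10096328  0.61196511  0.07018258] [-0.05660181 -0.00786253]
top 502 [-19.1 184.6] [32.2 82.6] 0.04 [-0.0352  0.1433] [-0.003   0.2259]
 yellow 193 [-0.0616  0.2271] [-0.0107  0.2515]
scene 391 [-19.5 183.6] [32.8 83.9] 0.25 [-0.0358  0.1416] [-0.003   0.2256]
 yellow 185 [-0.0625  0.2236] [-0.0104  0.2512]
```

View pics/top6c.png

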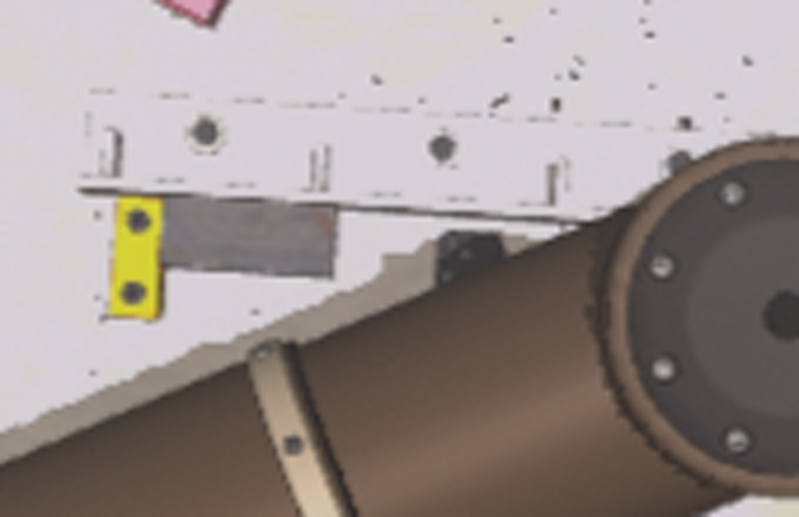

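View pics/scene6c.png

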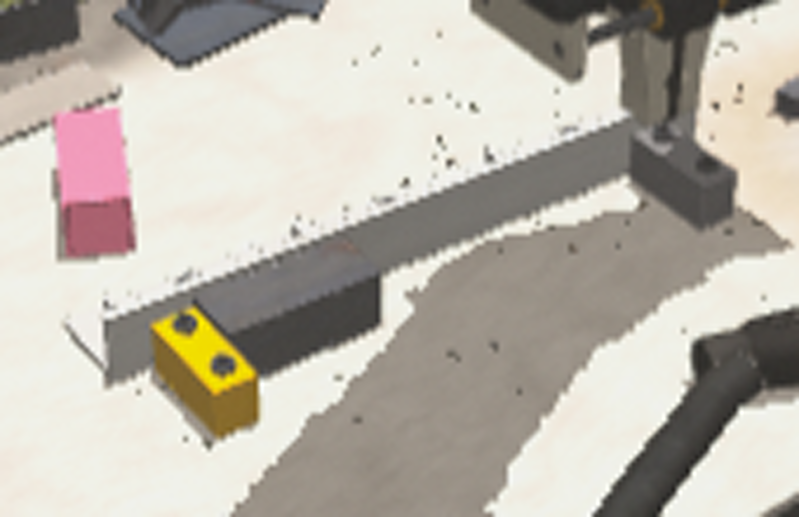

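```bash
python3 -c "
from h import *
print(job.job_done())"
```

```text
the job is handed in; nothing more can be done
None
```

The square tube now lies with its long side flush against the rail and its end against the inner side of the yellow stop. I handed the job in at about 18 s of the 38 s allowed.

**What I did:**
- With the fingers shut, I pushed the tube's front face square onto the rail.
- I then slid it by its end to the yellow stop.
- The first slide left it roughly 1.5 mm off the rail, so I pressed the front again.
- That press may have dragged it a fraction of a millimetre off the stop, so I pushed the end once more.

**Last checks:**
- **Contact:** the front press stopped at the same tool position, within about 0.1 mm, as the first time the tube met the rail, with about 14 N. The last push against the stop met about 7 N.
- **Position:** in the final pictures the tube's front face is 35–36 mm from the rail line, for a 35 mm wide tube. The tilt is under 0.3°, and there is no visible gap at the rail or the stop.
- **Disagreement:** the two cameras differ by 1–3 mm on the end positions, which is about their calibration error. A gap of a few tenths of a millimetre could not be seen in the pictures, so the contact forces are the main evidence that the tube touches.
- **Other things:** no push came near any other object. I checked the nearby ones by eye but did not measure the others again. The gripper finished clear of everything, with its tip 85 mm above the table.

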